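# Snap the lens cap into the lens holder with a hand pusher

### The arm

A 6-joint arm with a two-finger parallel gripper is mounted at the origin on the work surface. World frame = base frame: x ahead of the robot, y to its left, z up, the work surface at z = 0. Lengths are in m, angles in degrees, forces in N, time in s.
With the tool pointing down it reaches from about 0.3 to 0.75 m from the base axis. Payload 8.5 kg.
Tool frame: the origin (TCP) lies on the centre line of the jaws, within the pads' length; the fingertips stand 19 mm ahead of it and the grasp point (between the pads) is the TCP (env.tcp_to_tips is the z of the fingertips in the tool frame, in m); z points along the fingers, y is the line along which they close (so a half turn about z gives the same grasp; the last joint's range is limited). The gripper opens to 85 mm and grips with 20 to 120 N. Pads are 22 mm wide; open, the fingers measure 114 mm over their backs; the gripper's body (76 mm by 85 mm) begins 54 mm behind the grasp point. The pads swing forward as they close: fully open they stand 13 mm farther back than shut.
Start: joints at [-85.846, 21.807, 74.336, -0, 83.858, -12.336], TCP at [0.156, -0.527, 0.25] pointing down, gripper open.
Joint ranges: [-178.18, 178.18], [-50.72, 133.34], [12.68, 142.11], [-81.47, 261.47], [9.98, 163.14], [-165.26, 165.26]. Speed limits (degrees/s): [136.94, 136.94, 180, 180, 180, 180].

### API

Orientations are given as a 3x3 rotation matrix whose columns are the frame's x, y, z axes.
In Python, from rig import env gives the robot as it stands.
- The arm moves only by the tool servo_tool, never from a script. Its argument "steps" is a list of rows, each an object of numbers: "tx", "ty", "tz": the shift along the world's x, y, z in cm; "yaw": the turn about the world's z in degrees; "claw": the finger opening in cm, from 0 to 8.54. In form: [{"tx": .., "ty": .., "tz": .., "yaw": .., "claw": ..}, ...]. A call has 1 to 20 rows; each row shifts and turns the commanded pose from where the row before left it; what a row does not reach is not made up. A row lasts 1/10 s, in which the tool goes at most 50 mm and 8.59 degrees, less where a joint would pass 70% of its speed; a pose out of reach is approached as far as the arm can. A call with a gripper value outside its range is refused whole. The fingers move at their own pace and stop on an object; "newtons" is the grip in N (left out, the last holds). Time passes only in rows, so rows that do not move let the fingers close. It gives the time, the measured TCP pose, the force, the opening and the grip force at its end, in the units of the state.
- env.observe(): the state, without advancing time (a new reading comes with each control period).
- env.get_image(name): name is "side" or "top"; returns (picture, depth): 400x640x3 uint8, red, green, blue; 400x640 float32, m along the optical axis (not along the pixel's ray), 0 where there is no reading.
- env.camera_model(name): a dict with "fovy" (degrees; the focal length in pixels is half the picture's height over the tangent of half this angle, whatever the lens; pixels are square), "cx", "cy" (the principal point, pixels), "T" (4x4, takes a point from camera to world coordinates). Camera axes: x right, y down, z forward; pixel columns grow to the right and rows downward; lengths in m; the calibration is good to about 2 mm. A picture is of the moment at which its call begins. camera_model takes no time and is no camera call.
- env.close_job(): hands the job in; it is judged then, once.
The state is a dict: "time_s": time; "q": joint angles; "qvel": joint speeds; "joint_efforts": joint torques, N m; "position": TCP position; "tool_rot": TCP orientation; "ft_force": force on the tool from outside, world axes, zero at the start; "wrist_torque": the same for the moment, N m; "grip_width": finger opening in m; "gripper_force": force on a finger pad.
Only numpy, scipy, OpenCV 4.12 (cv2) and the standard library are available. Lean on these libraries where they do the work, as an engineer would, in place of code of your own. Each camera call takes 0.05 s, during which the arm holds its last target. There are 200 camera calls.

### The job

Lay the small black lens cap, collar up, in the open mouth of the lens holder and let go of it, then take the wooden pusher and press the cap straight down with its foot until all three spring clips have snapped over the cap's rim. A glass lens lies under the cap: use only as much force as the snap needs (some 15 to 20 N; the lens cracks above 25 N) and never push the cap in with the gripper itself. Finally stand the pusher upright on the bench, well clear of the holder, let go, and leave the other things where they are.

Things in the scene. Friction and masses are not known exactly. Their poses are not given: they have to be found in the camera images.
- holder: Lens holder, fixed to the bench: steel foot 110 x 110 x 18 mm, post, white round cup, outside 65 mm, bore 48.4 mm, flaring at the rim to a mouth 57 mm wide (outside 71 mm), rim 91 mm above the bench. Inside: three spring clips, below them the glass lens on a gasket. Origin: centre of the foot's underside; z up through the middle of the cup; x and y along the foot's sides.
- holder_mouth (a point): Centre of the holder's mouth, level with the cup's rim. About 10 mm below, the round noses of the three clips stand 4 mm in from the wall, 120 degrees apart; the cap first rests loose on them, its underside about 80 mm above the bench. Clips and lens sit together up to 5 mm higher or lower from holder to holder; no listed pose of the holder shows it.
- holder_lens (a point): Nominal middle of the lens's seat, 65 mm above the bench. Pressed down, the cap spreads the clips (up to about 15 N, then about 5 N), slides past, lands on the gasket (about 15 N per mm) and must sink about 1 mm into it, at about 15 N, before the clips close over its rim: 16 mm of travel in all. A push of about 20 N is enough; a cap that cocks needs a second push. The lens cracks above 25 N.
- cap: Small lens cap, black plastic, 30 g, standing on the bench: round flange 46 mm across, 6 mm thick, on it a collar (the grip) 26 mm across, 26 mm tall; 32 mm in all. Origin: centre of the underside; z up. Snapped home, its underside is 64 mm above the bench (give or take 5). Laying it in, fingers on the collar must clear the cup's rim: tips at least 17 mm above the cap's underside.
- pusher: Wooden hand pusher, about 120 g (differs), standing upright on the bench: flat round foot 34 mm across and 12 mm tall, on it a round shaft 22 mm across, 92 mm tall in all. Origin: centre of the foot's underside; z up along the shaft. At the end it must stand upright on the bench, more than 120 mm from the middle of the holder.
- clip0 (a joint): First spring clip, nearest the holder's x direction: how far it is pushed outward, in m; 0 relaxed (cap not yet pressed, or clip closed over its rim), 0.003 while the cap's flange passes it.
- clip1 (a joint): Second spring clip, 120 degrees further round: as clip0.
- clip2 (a joint): Third spring clip, 240 degrees round: as clip0.
- wide_cap: Bystander: a cap of the same make for a bigger holder, flange 66 mm across, too wide for this one; same collar. Origin: centre of its underside.
- jar: Bystander: amber glass jar with white lid, 60 mm across, 70 mm tall. Origin: centre of its underside.
- screwdriver: Bystander: black-handled screwdriver, 190 mm long, lying on the bench. Origin: about its middle, on the bench.

How it is judged:
By the outcome, as a careful person would: the job done as asked, in the order asked, and still so for the second after the job is handed in, with the robot touching nothing.
It also fails if it takes over 58 s, if anything falls off the work surface, if the arm or the gripper's body presses on something with over 40 N, if the wrist force passes 120 N, or if a joint passes its speed limit or range.

## Working session

There is one attempt and no reset: what is moved stays moved. The work goes in short steps, Python scripts to look and compute and a tool call to move; the robot and the scene stay as the last step left them, time stands still between calls to the robot, and variables do not carry over. Pictures are saved under pics/ and viewed, at most 10 in all, crops included, and the job is handed in when it is done.

Besides the shell and the picture viewer there is one more tool, called after "Emit:" in YAML: its name, and indented under it one key for each argument. servo_tool: Moves the arm, as the interface text tells. Its arguments: {"type":"object","properties":{"steps":{"type":"array"},"newtons":{"type":"number"}},"required":["steps"]}

```bash
mkdir -p pics; ls
python3 - <<'E'
from rig import env
import cv2,numpy as np
np.set_printoptions(precision=4,suppress=True)
ims=[]
for n in("top","side"):
    p,d=env.get_image(n); np.savez(f"pics/{n}0.npz",p=p,d=d)
    cv2.imwrite(f"pics/{n}0.png",p[:,:,::-1]); m=env.camera_model(n); print(n,m['fovy'],m['cx'],m['cy'],m['T'],(d>0).mean())
o=env.observe()
for k in o: print(k,np.array(o[k]))
print(env.tcp_to_tips)
E
```

```text
pics
top 52.2736739694714 319.3268467787742 206.09537196634398 [[ 0.0139 -0.9948  0.1012  0.4678]
 [-0.9997 -0.0121  0.019  -0.0059]
 [-0.0176 -0.1015 -0.9947  0.8831]
 [ 0.      0.      0.      1.    ]] 0.996125
side 56.13455207131468 317.1588496813236 197.23440210640382 [[-0.7542 -0.4761  0.4522  0.1822]
 [-0.6565  0.5374 -0.5293  0.3914]
 [ 0.0089 -0.6961 -0.7179  0.6316]
 [ 0.      0.      0.      1.    ]] 0.9961796875
time_s 0.1
q [-85.8468  21.8369  74.3798  -0.0011  83.8598 -12.3367]
qvel [ 0.1014 -0.1215 -0.1176 -0.0758  0.0161 -0.0643]
joint_efforts [  0.0023 -44.9216 -23.1656  -0.0002   0.0037  -0.    ]
position [ 0.1561 -0.5271  0.2498]
tool_rot [[ 0.9589  0.2838 -0.0001]
 [ 0.2838 -0.9589  0.0013]
 [ 0.0003 -0.0013 -1.    ]]
ft_force [-0.4867 -0.0241 -0.0613]
wrist_torque [-0.0588 -0.0133  0.0208]
gripper_force 0.0
grip_width 0.0854321927234314
0.019
```

View pics/top0.png

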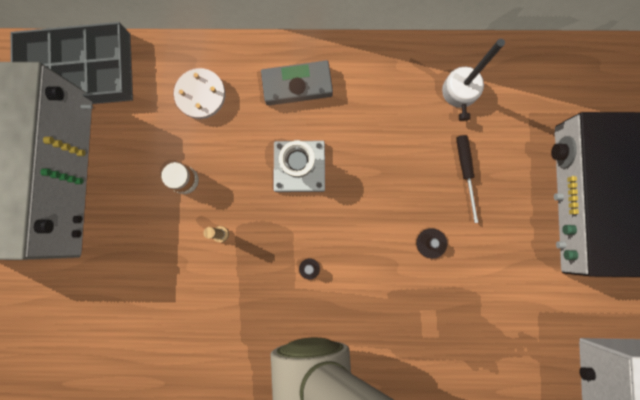

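View pics/side0.png

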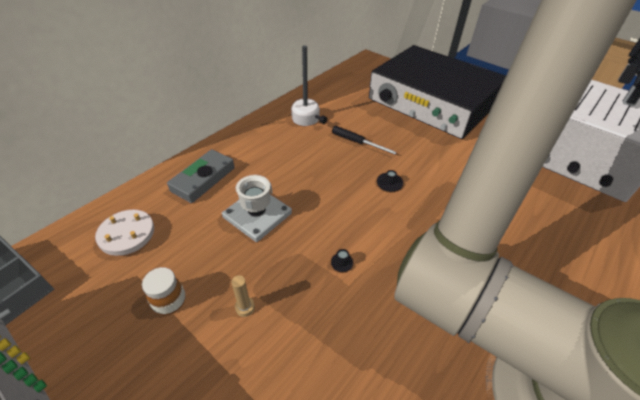

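The top view shows the holder cup at (297,158), the cap at (309,269), the wide cap at (432,243), the pusher's top at (216,234) and the jar at (177,177). The side view agrees, with the cup at (254,190), the cap at (342,260) and the pusher at (241,295).

```bash
cat > h.py <<'E'
from rig import env
import cv2,numpy as np
np.set_printoptions(precision=4,suppress=True)
def cast(n,u,v,z):
    m=env.camera_model(n); f=200/np.tan(np.radians(m['fovy']/2)); T=m['T']
    r=T[:3,:3]@np.array([(u-m['cx'])/f,(v-m['cy'])/f,1.]); return (T[:3,3]+r*(z-T[2,3])/r[2])
def cloud(n,d):
    m=env.camera_model(n); f=200/np.tan(np.radians(m['fovy']/2)); T=m['T']
    v,u=np.mgrid[:400,:640]; P=np.stack([(u-m['cx'])/f*d,(v-m['cy'])/f*d,d],-1)
    return P@T[:3,:3].T+T[:3,3]
E
python3 - <<'E'
from h import *
print({k:v for k,v in env.camera_model('top').items() if k!='T'})
boxes={'top':{'holder':(297,158,24),'cap':(309,269,14),'pusher':(216,234,12),'wide':(432,243,20),'jar':(177,177,20)},
'side':{'holder':(254,190,24),'cap':(342,260,16),'pusher':(241,295,22)}}
H=dict(holder=.091,cap=.032,pusher=.092,wide=.032,jar=.07)
for n in boxes:
    a=np.load(f'pics/{n}0.npz'); P=cloud(n,a['d']); 
    for k,(u,v,r) in boxes[n].items():
        Q=P[v-r:v+r+1,u-r:u+r+1]; z=Q[...,2]; h=H[k]
        M=(abs(z-h)<.007)
        vs,us=np.nonzero(M); q=Q[M]
        c,rad=cv2.minEnclosingCircle(q[:,:2].astype(np.float32))
        (uc,vc),rp=cv2.minEnclosingCircle(np.stack([us+u-r,vs+v-r],1).astype(np.float32))
        print(n,k,M.sum(),'zmed',np.median(q[:,2]),'mean',q.mean(0),'circ',np.array(c),rad,'px',uc,vc,'cast',cast(n,uc,vc,h)[:2],'meancast',cast(n,us.mean()+u-r,vs.mean()+v-r,h)[:2])
# table z
    print(n,'table z',np.median(P[280:300,240:290,2]) if n=='top' else np.median(P[300:330,290:340,2]))
a=np.load('pics/top0.npz')['p'];b=np.load('pics/side0.npz')['p']
f=lambda x,u,v,r:cv2.resize(x[v-r:v+r,u-r:u+r,::-1],(260,260),interpolation=cv2.INTER_CUBIC)
cv2.imwrite('pics/c1.png',np.vstack([np.hstack([f(a,300,165,32),f(a,309,269,18),f(a,216,234,18)]),np.hstack([f(b,254,200,38),f(b,342,260,18),f(b,241,295,26)])]))
E
```

```text
{'fovy': 52.2736739694714, 'cx': 319.3268467787742, 'cy': 206.09537196634398}
top holder 547 zmed 0.09054403370363251 mean [0.6435 0.0561 0.0901] circ [0.6421 0.0557] 0.03779124468564987 px 296.5276184082031 159.5220947265625 cast [0.6405 0.0556] meancast [0.6433 0.056 ]
top cap 122 zmed 0.030502447932098886 mean [0.4223 0.0308 0.0305] circ [0.4222 0.0306] 0.012886215932667255 px 308.70001220703125 269.5 cast [0.4224 0.0305] meancast [0.4224 0.0307]
top pusher 109 zmed 0.09227046144280471 mean [0.4934 0.2227 0.0922] circ [0.4939 0.2233] 0.011307083070278168 px 209.30723571777344 232.57229614257812 cast [0.4939 0.2228] meancast [0.4934 0.2228]
top wide 134 zmed 0.030291290146691408 mean [ 0.4803 -0.2302  0.0301] circ [ 0.4799 -0.23  ] 0.013420677743852139 px 434.5 243.5 cast [ 0.4795 -0.2291] meancast [ 0.4802 -0.2297]
top jar 544 zmed 0.07072417739980136 mean [0.6093 0.3046 0.0705] circ [0.6105 0.3056] 0.027125228196382523 px 174.7645721435547 175.8318328857422 cast [0.6089 0.3045] meancast [0.6094 0.3048]
top table z 0.0005712506073406454
side holder 384 zmed 0.08959256369606883 mean [0.644  0.0564 0.089 ] circ [0.6419 0.0571] 0.03734860196709633 px 253.5 187.0 cast [0.64   0.0576] meancast [0.642 0.058]
side cap 133 zmed 0.02941242651619458 mean [0.4221 0.0318 0.0292] circ [0.4222 0.0314] 0.013714826665818691 px 342.5833435058594 254.5 cast [0.4213 0.0334] meancast [0.421  0.0335]
side pusher 151 zmed 0.09106758804905846 mean [0.4925 0.225  0.0907] circ [0.4937 0.2247] 0.011803206987679005 px 238.12857055664062 282.0142822265625 cast [0.492  0.2256] meancast [0.4917 0.2254]
side table z -0.0009646421709706421
```

View pics/c1.png

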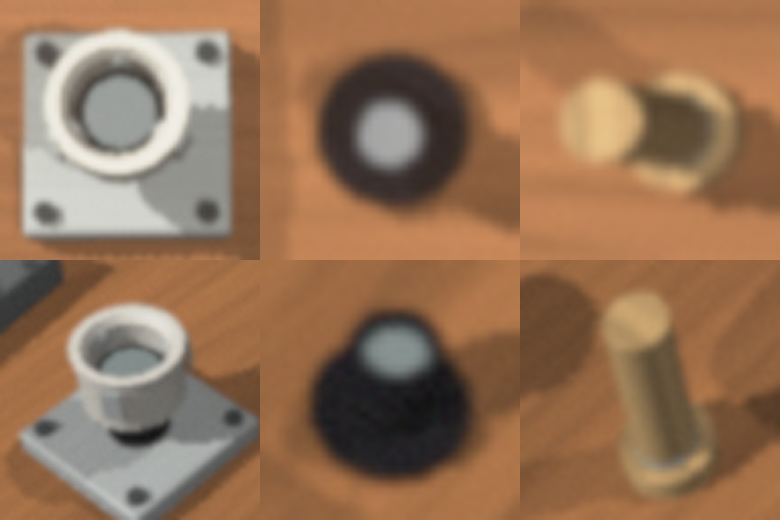

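The crops show the rim ring centred near (296.7,158.5) in the top view, and the cap collar and the pusher both upright. Targets are cap (0.422,0.031), pusher (0.494,0.224) and holder (0.642,0.0565).

Emit:
servo_tool:
  newtons: 30
  steps:
    - {"tx":1.33,"ty":2.79,"tz":-0.5}
    - {"tx":1.33,"ty":2.79,"tz":-0.5}
    - {"tx":1.33,"ty":2.79,"tz":-0.5}
    - {"tx":1.33,"ty":2.79,"tz":-0.5}
    - {"tx":1.33,"ty":2.79,"tz":-0.5}
    - {"tx":1.33,"ty":2.79,"tz":-0.5}
    - {"tx":1.33,"ty":2.79,"tz":-0.5}
    - {"tx":1.33,"ty":2.79,"tz":-0.5}
    - {"tx":1.33,"ty":2.79,"tz":-0.5}
    - {"tx":1.33,"ty":2.79,"tz":-0.5}
    - {"tx":1.33,"ty":2.79,"tz":-0.5}
    - {"tx":1.33,"ty":2.79,"tz":-0.5}
    - {"tx":1.33,"ty":2.79,"tz":-0.5}
    - {"tx":1.33,"ty":2.79,"tz":-0.5}
    - {"tx":1.33,"ty":2.79,"tz":-0.5}
    - {"tx":1.33,"ty":2.79,"tz":-0.5}
    - {"tx":1.33,"ty":2.79,"tz":-0.5}
    - {"tx":1.33,"ty":2.79,"tz":-0.5}
    - {"tx":1.33,"ty":2.79,"tz":-0.5}
    - {"tx":1.33,"ty":2.79,"tz":-0.5}

```text
invalid input at $.steps[0]: expected keys tx, ty, tz, yaw, claw
```

Emit:
servo_tool:
  newtons: 30
  steps:
    - {"tx":1.33,"ty":2.79,"tz":-0.5,"yaw":0,"claw":8.5}
    - {"tx":1.33,"ty":2.79,"tz":-0.5,"yaw":0,"claw":8.5}
    - {"tx":1.33,"ty":2.79,"tz":-0.5,"yaw":0,"claw":8.5}
    - {"tx":1.33,"ty":2.79,"tz":-0.5,"yaw":0,"claw":8.5}
    - {"tx":1.33,"ty":2.79,"tz":-0.5,"yaw":0,"claw":8.5}
    - {"tx":1.33,"ty":2.79,"tz":-0.5,"yaw":0,"claw":8.5}
    - {"tx":1.33,"ty":2.79,"tz":-0.5,"yaw":0,"claw":8.5}
    - {"tx":1.33,"ty":2.79,"tz":-0.5,"yaw":0,"claw":8.5}
    - {"tx":1.33,"ty":2.79,"tz":-0.5,"yaw":0,"claw":8.5}
    - {"tx":1.33,"ty":2.79,"tz":-0.5,"yaw":0,"claw":8.5}
    - {"tx":1.33,"ty":2.79,"tz":-0.5,"yaw":0,"claw":8.5}
    - {"tx":1.33,"ty":2.79,"tz":-0.5,"yaw":0,"claw":8.5}
    - {"tx":1.33,"ty":2.79,"tz":-0.5,"yaw":0,"claw":8.5}
    - {"tx":1.33,"ty":2.79,"tz":-0.5,"yaw":0,"claw":8.5}
    - {"tx":1.33,"ty":2.79,"tz":-0.5,"yaw":0,"claw":8.5}
    - {"tx":1.33,"ty":2.79,"tz":-0.5,"yaw":0,"claw":8.5}
    - {"tx":1.33,"ty":2.79,"tz":-0.5,"yaw":0,"claw":8.5}
    - {"tx":1.33,"ty":2.79,"tz":-0.5,"yaw":0,"claw":8.5}
    - {"tx":1.33,"ty":2.79,"tz":-0.5,"yaw":0,"claw":8.5}
    - {"tx":1.33,"ty":2.79,"tz":-0.5,"yaw":0,"claw":8.5}

```text
time_s: 2.1
position: [0.4224, 0.032, 0.15]
tool_rot: [[0.959, 0.284, -0.0], [0.284, -0.959, 0.0], [-0.0, -0.0, -1.0]]
ft_force: [0.2, -0.1, -0.3]
grip_width: 0.0851
gripper_force: 0.0
```

Emit:
servo_tool:
  newtons: 30
  steps:
    - {"tx":0,"ty":0,"tz":-1.6,"yaw":0,"claw":6.5}
    - {"tx":0,"ty":0,"tz":-1.6,"yaw":0,"claw":5}
    - {"tx":0,"ty":0,"tz":-1.6,"yaw":0,"claw":5}
    - {"tx":0,"ty":0,"tz":-1.6,"yaw":0,"claw":5}
    - {"tx":0,"ty":0,"tz":-1.6,"yaw":0,"claw":5}
    - {"tx":0,"ty":0,"tz":-1.6,"yaw":0,"claw":5}
    - {"tx":0,"ty":0,"tz":-1.1,"yaw":0,"claw":5}
    - {"tx":0,"ty":0,"tz":-0.6,"yaw":0,"claw":5}
    - {"tx":0,"ty":0,"tz":0,"yaw":0,"claw":5}
    - {"tx":0,"ty":0,"tz":0,"yaw":0,"claw":2}
    - {"tx":0,"ty":0,"tz":0,"yaw":0,"claw":2}
    - {"tx":0,"ty":0,"tz":0,"yaw":0,"claw":2}
    - {"tx":0,"ty":0,"tz":0,"yaw":0,"claw":2}
    - {"tx":0,"ty":0,"tz":0,"yaw":0,"claw":2}
    - {"tx":0,"ty":0,"tz":0,"yaw":0,"claw":2}

```text
time_s: 3.6
position: [0.4224, 0.0306, 0.0379]
tool_rot: [[0.959, 0.284, 0.001], [0.284, -0.959, -0.0], [0.001, 0.001, -1.0]]
ft_force: [-1.0, 1.6, 6.0]
grip_width: 0.0246
gripper_force: 29.4
```

Emit:
servo_tool:
  steps:
    - {"tx":0,"ty":0,"tz":0.5,"yaw":0,"claw":2}
    - {"tx":0,"ty":0,"tz":1.8,"yaw":0,"claw":2}
    - {"tx":0,"ty":0,"tz":2,"yaw":0,"claw":2}
    - {"tx":0,"ty":0,"tz":2,"yaw":0,"claw":2}
    - {"tx":0,"ty":0,"tz":2,"yaw":0,"claw":2}
    - {"tx":0,"ty":0,"tz":2,"yaw":0,"claw":2}
    - {"tx":0,"ty":0,"tz":2,"yaw":0,"claw":2}
    - {"tx":2,"ty":0.25,"tz":1,"yaw":0,"claw":2}
    - {"tx":2,"ty":0.25,"tz":0,"yaw":0,"claw":2}
    - {"tx":2,"ty":0.25,"tz":0,"yaw":0,"claw":2}
    - {"tx":2,"ty":0.25,"tz":0,"yaw":0,"claw":2}
    - {"tx":2,"ty":0.25,"tz":0,"yaw":0,"claw":2}
    - {"tx":2,"ty":0.25,"tz":0,"yaw":0,"claw":2}
    - {"tx":2,"ty":0.25,"tz":0,"yaw":0,"claw":2}
    - {"tx":2,"ty":0.25,"tz":0,"yaw":0,"claw":2}
    - {"tx":2,"ty":0.25,"tz":0,"yaw":0,"claw":2}
    - {"tx":2,"ty":0.25,"tz":0,"yaw":0,"claw":2}
    - {"tx":2,"ty":0.05,"tz":0,"yaw":0,"claw":2}
    - {"tx":0,"ty":0,"tz":0,"yaw":0,"claw":2}
    - {"tx":0,"ty":0,"tz":0,"yaw":0,"claw":2}

```text
time_s: 5.6
position: [0.6416, 0.0562, 0.1701]
tool_rot: [[0.959, 0.284, -0.001], [0.284, -0.959, 0.0], [-0.001, -0.0, -1.0]]
ft_force: [0.0, 0.6, -0.1]
grip_width: 0.0246
gripper_force: 29.5
```

Run:
```python
from h import *
f=lambda x,u,v,r:cv2.resize(x[v-r:v+r,u-r:u+r,::-1],(390,390),interpolation=cv2.INTER_CUBIC)
S=[]
for n,(u,v) in dict(top=(300,150),side=(254,165)).items():
    p,d=env.get_image(n); np.savez(f'pics/{n}1.npz',p=p,d=d); S.append(f(p,u,v,60))
cv2.imwrite('pics/c2.png',np.hstack(S)); o=env.observe(); print(o['position'],o['ft_force'],o['wrist_torque'],o['grip_width'])
```

```text
[0.6413 0.0562 0.1705] [ 0.6321 -0.408  -0.4986] [ 0.0344 -0.049  -0.035 ] 0.024432767642050303
```

View pics/c2.png

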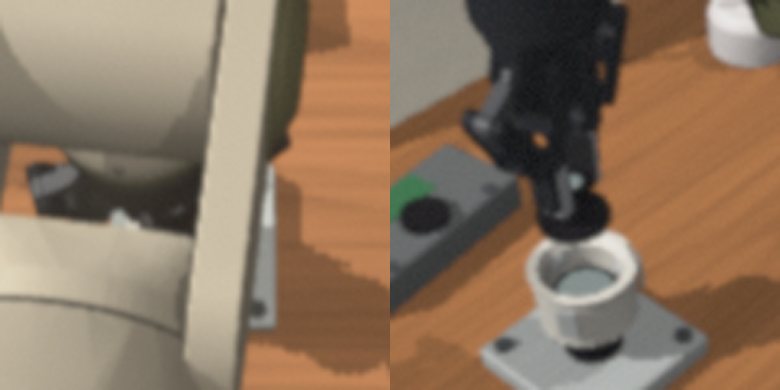

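The side crop shows the cap held level just above the mouth, with the flange at about pixel (250.5,170).

Run:
```python
from h import *
print(cast('side',250.5,170.5,.136),cast('side',250.5,170.5,.133))
a=np.load('pics/side1.npz');P=cloud('side',a['d']);z=P[...,2]
M=(abs(z-.139)<.005)&(np.hypot(P[...,0]-.642,P[...,1]-.056)<.04)
c,r=cv2.minEnclosingCircle(P[M][:,:2].astype(np.float32));print(M.sum(),c,r,P[M].mean(0))
M=(abs(z-.089)<.006)&(np.hypot(P[...,0]-.642,P[...,1]-.056)<.05)
c,r=cv2.minEnclosingCircle(P[M][:,:2].astype(np.float32));print(M.sum(),c,r)
```

```text
[0.641  0.0578 0.136 ] [0.6438 0.0558 0.133 ]
186 (0.6396074295043945, 0.05846589058637619) 0.02340933494269848 [0.6321 0.0633 0.1379]
348 (0.6412572264671326, 0.05639680474996567) 0.036646727472543716
```

Emit:
servo_tool:
  steps:
    - {"tx":0,"ty":0,"tz":-1.2,"yaw":0,"claw":2}
    - {"tx":0,"ty":0,"tz":-1.2,"yaw":0,"claw":2}
    - {"tx":0,"ty":0,"tz":-1.0,"yaw":0,"claw":2}
    - {"tx":0,"ty":0,"tz":-0.6,"yaw":0,"claw":2}
    - {"tx":0,"ty":0,"tz":-0.4,"yaw":0,"claw":2}
    - {"tx":0,"ty":0,"tz":-0.3,"yaw":0,"claw":2}
    - {"tx":0,"ty":0,"tz":0,"yaw":0,"claw":2}
    - {"tx":0,"ty":0,"tz":0,"yaw":0,"claw":2}

```text
time_s: 6.5
position: [0.6424, 0.0559, 0.1238]
tool_rot: [[0.959, 0.284, 0.001], [0.284, -0.959, -0.0], [0.001, 0.001, -1.0]]
ft_force: [-0.0, -1.8, 0.2]
grip_width: 0.0242
gripper_force: 29.6
```

Emit:
servo_tool:
  steps:
    - {"tx":0,"ty":0,"tz":-0.1,"yaw":0,"claw":2}
    - {"tx":0,"ty":0,"tz":0,"yaw":0,"claw":2}
    - {"tx":0,"ty":0,"tz":0,"yaw":0,"claw":2}

```text
time_s: 6.8
position: [0.6427, 0.0559, 0.1232]
tool_rot: [[0.959, 0.284, 0.002], [0.284, -0.959, -0.001], [0.002, 0.001, -1.0]]
ft_force: [1.7, -2.5, 5.7]
grip_width: 0.0244
gripper_force: 30.0
```

Emit:
servo_tool:
  steps:
    - {"tx":0,"ty":0,"tz":-0.1,"yaw":0,"claw":2}
    - {"tx":0,"ty":0,"tz":0,"yaw":0,"claw":2}
    - {"tx":0,"ty":0,"tz":0,"yaw":0,"claw":2}

```text
time_s: 7.1
position: [0.6428, 0.0557, 0.1222]
tool_rot: [[0.959, 0.284, 0.003], [0.284, -0.959, -0.001], [0.002, 0.002, -1.0]]
ft_force: [2.3, -3.9, 6.3]
grip_width: 0.0243
gripper_force: 30.0
```

Emit:
servo_tool:
  steps:
    - {"tx":0.08,"ty":-0.12,"tz":0,"yaw":0,"claw":2}
    - {"tx":0,"ty":0,"tz":0,"yaw":0,"claw":2}
    - {"tx":0,"ty":0,"tz":0,"yaw":0,"claw":2}

```text
time_s: 7.4
position: [0.6433, 0.0549, 0.122]
tool_rot: [[0.959, 0.284, 0.002], [0.284, -0.959, -0.0], [0.001, 0.001, -1.0]]
ft_force: [2.0, -1.3, 6.0]
grip_width: 0.0244
gripper_force: 30.0
```

Emit:
servo_tool:
  steps:
    - {"tx":0,"ty":0,"tz":-0.05,"yaw":0,"claw":2}
    - {"tx":0,"ty":0,"tz":0,"yaw":0,"claw":2}
    - {"tx":0,"ty":0,"tz":0,"yaw":0,"claw":2}

```text
time_s: 7.7
position: [0.6433, 0.055, 0.1217]
tool_rot: [[0.959, 0.284, 0.002], [0.284, -0.959, -0.0], [0.002, 0.0, -1.0]]
ft_force: [1.7, -1.8, 6.6]
grip_width: 0.024
gripper_force: 30.0
```

Emit:
servo_tool:
  steps:
    - {"tx":0.08,"ty":-0.08,"tz":0,"yaw":0,"claw":2}
    - {"tx":0,"ty":0,"tz":0,"yaw":0,"claw":2}
    - {"tx":0,"ty":0,"tz":0,"yaw":0,"claw":2}

```text
time_s: 8.0
position: [0.6438, 0.0544, 0.1215]
tool_rot: [[0.959, 0.284, 0.001], [0.284, -0.959, 0.0], [0.001, -0.0, -1.0]]
ft_force: [-0.5, -0.6, 6.5]
grip_width: 0.024
gripper_force: 30.0
```

Run:
```python
from h import *
p,d=env.get_image('side'); np.savez('pics/side2.npz',p=p,d=d)
u,v,r=254,180,35
cv2.imwrite('pics/c3.png',cv2.resize(p[v-r:v+r,u-r:u+r,::-1],(560,560),interpolation=cv2.INTER_CUBIC)); o=env.observe(); print(o['position'],o['ft_force'],o['wrist_torque'],o['grip_width'])
```

```text
[0.6438 0.0544 0.1215] [ 0.1485 -0.1858  5.9368] [-0.1071 -0.0468 -0.0212] 0.024316256192530486
```

View pics/c3.png

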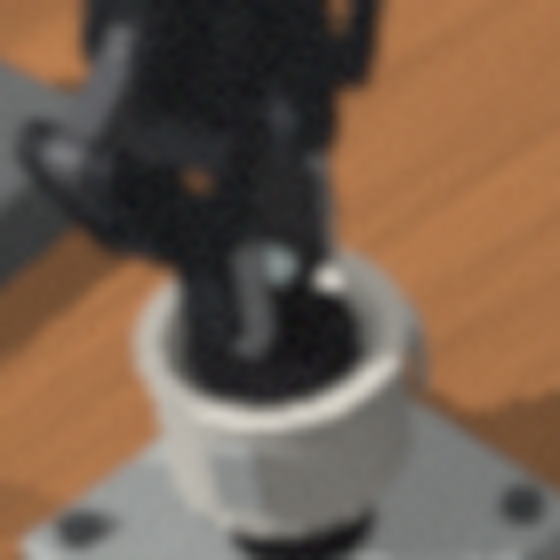

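The cap sits centred and level in the mouth with lateral force near zero, resting on the clips with its underside at about 84.5 mm, so the clips sit roughly 4.5 mm high. I'll release it.

Emit:
servo_tool:
  steps:
    - {"tx":0,"ty":0,"tz":0.05,"yaw":0,"claw":2}
    - {"tx":0,"ty":0,"tz":0,"yaw":0,"claw":3}
    - {"tx":0,"ty":0,"tz":0,"yaw":0,"claw":4}
    - {"tx":0,"ty":0,"tz":0,"yaw":0,"claw":5}
    - {"tx":0,"ty":0,"tz":0,"yaw":0,"claw":6}
    - {"tx":0,"ty":0,"tz":0.5,"yaw":0,"claw":6}
    - {"tx":0,"ty":0,"tz":1.5,"yaw":0,"claw":6}
    - {"tx":0,"ty":0,"tz":2,"yaw":0,"claw":6}
    - {"tx":0,"ty":0,"tz":2,"yaw":0,"claw":6}
    - {"tx":0,"ty":0,"tz":2,"yaw":0,"claw":6}
    - {"tx":-1.5,"ty":1.7,"tz":0,"yaw":0,"claw":6}
    - {"tx":-1.5,"ty":1.7,"tz":0,"yaw":0,"claw":6}
    - {"tx":-1.5,"ty":1.7,"tz":0,"yaw":0,"claw":6}
    - {"tx":-1.5,"ty":1.7,"tz":0,"yaw":0,"claw":6}
    - {"tx":-1.5,"ty":1.7,"tz":0,"yaw":0,"claw":6}
    - {"tx":-1.5,"ty":1.7,"tz":0,"yaw":0,"claw":6}
    - {"tx":-1.5,"ty":1.7,"tz":0,"yaw":0,"claw":6}
    - {"tx":-1.5,"ty":1.7,"tz":0,"yaw":0,"claw":6}
    - {"tx":-1.5,"ty":1.7,"tz":0,"yaw":0,"claw":6}
    - {"tx":-1.5,"ty":1.7,"tz":0,"yaw":0,"claw":6}

```text
time_s: 10.05
position: [0.4931, 0.2248, 0.2017]
tool_rot: [[0.959, 0.284, 0.0], [0.284, -0.959, 0.0], [0.0, -0.0, -1.0]]
ft_force: [-0.9, 0.1, -0.3]
grip_width: 0.0601
gripper_force: 0.0
```

Run:
```python
from h import *
S=[]
for n in('top','side'):
    p,d=env.get_image(n); P=cloud(n,d);z=P[...,2]
    R=np.hypot(P[...,0]-.6435,P[...,1]-.055)
    M=(z>.1)&(z<.13)&(R<.03)
    q=P[M]; print(n,M.sum(), q.mean(0) if len(q) else '', np.median(q[:,2]) if len(q) else '')
    u,v=(300,158) if n=='top' else (254,182); r=30
    S.append(cv2.resize(p[v-r:v+r,u-r:u+r,::-1],(390,390),interpolation=cv2.INTER_CUBIC))
cv2.imwrite('pics/c4.png',np.hstack(S));o=env.observe(); print(o['position'],o['ft_force'])
```

```text
top 164 [0.642  0.0553 0.1145] 0.11537704318613418
side 53 [0.6327 0.0567 0.1106] 0.11151944786462731
[0.4922 0.2257 0.2019] [ 0.1728 -0.4753  0.9893]
```

View pics/c4.png

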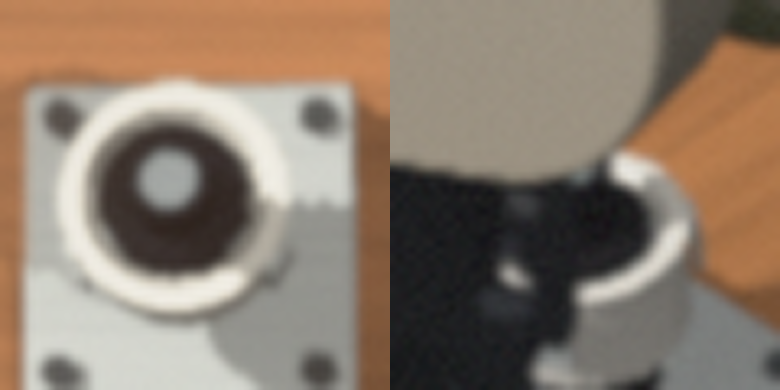

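The cap lies level in the mouth with its collar top at about z=0.116, seen at crop pixel (168,180) in the top view. Next I take the pusher.

Emit:
servo_tool:
  newtons: 80
  steps:
    - {"tx":0,"ty":-0.05,"tz":-2,"yaw":0,"claw":6}
    - {"tx":0,"ty":0,"tz":-2,"yaw":0,"claw":6}
    - {"tx":0,"ty":0,"tz":-2,"yaw":0,"claw":6}
    - {"tx":0,"ty":0,"tz":-2,"yaw":0,"claw":6}
    - {"tx":0,"ty":0,"tz":-2,"yaw":0,"claw":6}
    - {"tx":0,"ty":0,"tz":-2,"yaw":0,"claw":6}
    - {"tx":0,"ty":0,"tz":-1.5,"yaw":0,"claw":6}
    - {"tx":0,"ty":0,"tz":-0.9,"yaw":0,"claw":6}
    - {"tx":0,"ty":0,"tz":0,"yaw":0,"claw":6}
    - {"tx":0,"ty":0,"tz":0,"yaw":0,"claw":4}
    - {"tx":0,"ty":0,"tz":0,"yaw":0,"claw":3}
    - {"tx":0,"ty":0,"tz":0,"yaw":0,"claw":1.5}
    - {"tx":0,"ty":0,"tz":0,"yaw":0,"claw":1.5}
    - {"tx":0,"ty":0,"tz":0,"yaw":0,"claw":1.5}
    - {"tx":0,"ty":0,"tz":0,"yaw":0,"claw":1.5}
    - {"tx":0,"ty":0,"tz":0,"yaw":0,"claw":1.5}

```text
time_s: 11.75
position: [0.4941, 0.2237, 0.058]
tool_rot: [[0.959, 0.284, 0.001], [0.284, -0.959, 0.0], [0.001, 0.0, -1.0]]
ft_force: [-0.5, -0.8, 6.1]
grip_width: 0.0201
gripper_force: 78.0
```

Emit:
servo_tool:
  steps:
    - {"tx":0,"ty":0,"tz":0.5,"yaw":0,"claw":1.5}
    - {"tx":0,"ty":0,"tz":1.7,"yaw":0,"claw":1.5}
    - {"tx":0,"ty":0,"tz":2,"yaw":0,"claw":1.5}
    - {"tx":0,"ty":0,"tz":2,"yaw":0,"claw":1.5}
    - {"tx":0,"ty":0,"tz":2,"yaw":0,"claw":1.5}
    - {"tx":0,"ty":0,"tz":2,"yaw":0,"claw":1.5}
    - {"tx":0,"ty":0,"tz":2,"yaw":0,"claw":1.5}
    - {"tx":0,"ty":0,"tz":1.8,"yaw":0,"claw":1.5}
    - {"tx":1.5,"ty":-1.7,"tz":0,"yaw":0,"claw":1.5}
    - {"tx":1.5,"ty":-1.7,"tz":0,"yaw":0,"claw":1.5}
    - {"tx":1.5,"ty":-1.7,"tz":0,"yaw":0,"claw":1.5}
    - {"tx":1.5,"ty":-1.7,"tz":0,"yaw":0,"claw":1.5}
    - {"tx":1.5,"ty":-1.7,"tz":0,"yaw":0,"claw":1.5}
    - {"tx":1.5,"ty":-1.7,"tz":0,"yaw":0,"claw":1.5}
    - {"tx":1.5,"ty":-1.7,"tz":0,"yaw":0,"claw":1.5}
    - {"tx":1.5,"ty":-1.7,"tz":0,"yaw":0,"claw":1.5}
    - {"tx":1.5,"ty":-1.7,"tz":0,"yaw":0,"claw":1.5}
    - {"tx":1.5,"ty":-1.6,"tz":0,"yaw":0,"claw":1.5}
    - {"tx":0,"ty":0,"tz":0,"yaw":0,"claw":1.5}
    - {"tx":0,"ty":0,"tz":0,"yaw":0,"claw":1.5}

```text
time_s: 13.75
position: [0.6433, 0.0547, 0.1969]
tool_rot: [[0.959, 0.283, -0.001], [0.283, -0.959, 0.0], [-0.001, -0.001, -1.0]]
ft_force: [0.6, -0.1, -0.4]
grip_width: 0.02
gripper_force: 78.2
```

Run:
```python
from h import *
n='side';p,d=env.get_image(n); P=cloud(n,d);z=P[...,2]
u,v,r=254,165,50
cv2.imwrite('pics/c5.png',cv2.resize(p[v-r:v+r,u-r:u+r,::-1],(560,560),interpolation=cv2.INTER_CUBIC));o=env.observe(); print(o['position'],o['ft_force'],o['wrist_torque'])
```

```text
[0.6431 0.0552 0.1971] [-0.3928  1.1085 -1.5823] [0.0668 0.0112 0.039 ]
```

View pics/c5.png

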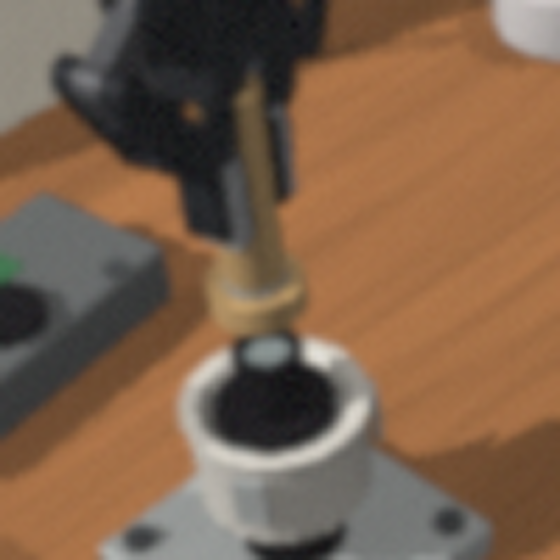

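The side crop shows the pusher upright, its foot centre at about (257,297) and the collar top at (268,352). I'll check the centring numerically.

Run:
```python
from h import *
f=lambda x,y:(204+x*100/560-.5,115+y*100/560-.5)
print('collar',cast('side',*f(268,352),.1165))
# foot upper rim / widest left-right; try mid-height z
print('foot mid',cast('side',*f(257,298),.1971-.058+.006))
print('rim',cast('side',*f(279,410),.091))
n='side';p,d=env.get_image(n);P=cloud(n,d);z=P[...,2]
for lo,hi in((.138,.155),(.108,.121),(.085,.095)):
    M=(z>lo)&(z<hi)&(np.hypot(P[...,0]-.643,P[...,1]-.055)<.042)
    vs,us=np.nonzero(M); print(lo,M.sum(),us.min(),us.max(),vs.min(),vs.max(),cv2.minEnclosingCircle(P[M][:,:2].astype(np.float32)))
```

```text
collar [0.6423 0.0574 0.1165]
foot mid [0.6403 0.0599 0.1451]
rim [0.6387 0.0593 0.091 ]
0.138 163 241 258 160 174 ((0.6410700678825378, 0.058308541774749756), 0.01756662130355835)
0.108 116 245 258 174 184 ((0.6423018574714661, 0.05732279270887375), 0.01305162813514471)
0.085 476 236 270 176 201 ((0.6404919028282166, 0.057703789323568344), 0.03707804158329964)
```

Emit:
servo_tool:
  steps:
    - {"tx":0.1,"ty":-0.1,"tz":-0.5,"yaw":0,"claw":1.5}
    - {"tx":0,"ty":0,"tz":-0.5,"yaw":0,"claw":1.5}
    - {"tx":0,"ty":0,"tz":-0.5,"yaw":0,"claw":1.5}
    - {"tx":0,"ty":0,"tz":-0.3,"yaw":0,"claw":1.5}
    - {"tx":0,"ty":0,"tz":-0.1,"yaw":0,"claw":1.5}
    - {"tx":0,"ty":0,"tz":-0.1,"yaw":0,"claw":1.5}
    - {"tx":0,"ty":0,"tz":0,"yaw":0,"claw":1.5}
    - {"tx":0,"ty":0,"tz":0,"yaw":0,"claw":1.5}

```text
time_s: 14.65
position: [0.6448, 0.0536, 0.1775]
tool_rot: [[0.959, 0.284, 0.0], [0.284, -0.959, -0.0], [0.0, 0.0, -1.0]]
ft_force: [-0.3, 0.5, -1.6]
grip_width: 0.0204
gripper_force: 78.2
```

Emit:
servo_tool:
  steps:
    - {"tx":0,"ty":0,"tz":-0.1,"yaw":0,"claw":1.5}
    - {"tx":0,"ty":0,"tz":-0.1,"yaw":0,"claw":1.5}
    - {"tx":0,"ty":0,"tz":0,"yaw":0,"claw":1.5}

```text
time_s: 14.95
position: [0.6446, 0.0537, 0.1751]
tool_rot: [[0.959, 0.284, -0.0], [0.284, -0.959, 0.0], [-0.0, -0.0, -1.0]]
ft_force: [0.8, 0.3, -1.0]
grip_width: 0.0201
gripper_force: 78.2
```

Emit:
servo_tool:
  steps:
    - {"tx":0,"ty":0,"tz":-0.05,"yaw":0,"claw":1.5}
    - {"tx":0,"ty":0,"tz":-0.05,"yaw":0,"claw":1.5}
    - {"tx":0,"ty":0,"tz":0,"yaw":0,"claw":1.5}

```text
time_s: 15.25
position: [0.6448, 0.0536, 0.1745]
tool_rot: [[0.959, 0.284, 0.0], [0.284, -0.959, -0.0], [0.0, 0.0, -1.0]]
ft_force: [0.2, -0.6, 0.7]
grip_width: 0.0203
gripper_force: 78.2
```

Contact is about to be made. I continue in small steps.

Emit:
servo_tool:
  steps:
    - {"tx":0,"ty":0,"tz":-0.05,"yaw":0,"claw":1.5}
    - {"tx":0,"ty":0,"tz":-0.05,"yaw":0,"claw":1.5}
    - {"tx":0,"ty":0,"tz":0,"yaw":0,"claw":1.5}

```text
time_s: 15.55
position: [0.6449, 0.0536, 0.1738]
tool_rot: [[0.959, 0.284, 0.001], [0.284, -0.959, -0.0], [0.001, 0.0, -1.0]]
ft_force: [-1.0, 0.5, 4.5]
grip_width: 0.0201
gripper_force: 78.3
```

Emit:
servo_tool:
  steps:
    - {"tx":0,"ty":0,"tz":-0.05,"yaw":0,"claw":1.5}
    - {"tx":0,"ty":0,"tz":0,"yaw":0,"claw":1.5}
    - {"tx":0,"ty":0,"tz":0,"yaw":0,"claw":1.5}

```text
time_s: 15.85
position: [0.6449, 0.0536, 0.1733]
tool_rot: [[0.959, 0.284, 0.001], [0.284, -0.959, -0.0], [0.001, 0.0, -1.0]]
ft_force: [-0.9, -0.2, 5.9]
grip_width: 0.02
gripper_force: 78.3
```

Emit:
servo_tool:
  steps:
    - {"tx":0,"ty":0,"tz":-0.05,"yaw":0,"claw":1.5}
    - {"tx":0,"ty":0,"tz":0,"yaw":0,"claw":1.5}
    - {"tx":0,"ty":0,"tz":0,"yaw":0,"claw":1.5}

```text
time_s: 16.15
position: [0.645, 0.0536, 0.173]
tool_rot: [[0.959, 0.284, 0.001], [0.284, -0.959, -0.0], [0.001, 0.001, -1.0]]
ft_force: [-0.8, 0.2, 5.6]
grip_width: 0.0203
gripper_force: 78.3
```

Emit:
servo_tool:
  steps:
    - {"tx":0,"ty":0,"tz":-0.05,"yaw":0,"claw":1.5}
    - {"tx":0,"ty":0,"tz":-0.05,"yaw":0,"claw":1.5}
    - {"tx":0,"ty":0,"tz":0,"yaw":0,"claw":1.5}

```text
time_s: 16.45
position: [0.6451, 0.0536, 0.1724]
tool_rot: [[0.959, 0.284, 0.002], [0.284, -0.959, -0.0], [0.002, 0.001, -1.0]]
ft_force: [-0.9, 0.8, 7.3]
grip_width: 0.0202
gripper_force: 78.3
```

Emit:
servo_tool:
  steps:
    - {"tx":0,"ty":0,"tz":-0.05,"yaw":0,"claw":1.5}
    - {"tx":0,"ty":0,"tz":-0.05,"yaw":0,"claw":1.5}
    - {"tx":0,"ty":0,"tz":0,"yaw":0,"claw":1.5}

```text
time_s: 16.75
position: [0.6451, 0.0537, 0.1713]
tool_rot: [[0.959, 0.284, 0.002], [0.284, -0.959, -0.0], [0.002, 0.001, -1.0]]
ft_force: [-0.4, -0.3, 6.7]
grip_width: 0.0204
gripper_force: 78.3
```

Emit:
servo_tool:
  steps:
    - {"tx":0,"ty":0,"tz":-0.05,"yaw":0,"claw":1.5}
    - {"tx":0,"ty":0,"tz":-0.05,"yaw":0,"claw":1.5}
    - {"tx":0,"ty":0,"tz":0,"yaw":0,"claw":1.5}

```text
time_s: 17.05
position: [0.6448, 0.0537, 0.1695]
tool_rot: [[0.959, 0.284, 0.001], [0.284, -0.959, -0.0], [0.001, 0.0, -1.0]]
ft_force: [0.2, 0.4, 1.8]
grip_width: 0.0203
gripper_force: 78.3
```

Emit:
servo_tool:
  steps:
    - {"tx":0,"ty":0,"tz":-0.05,"yaw":0,"claw":1.5}
    - {"tx":0,"ty":0,"tz":0,"yaw":0,"claw":1.5}
    - {"tx":0,"ty":0,"tz":0,"yaw":0,"claw":1.5}

```text
time_s: 17.35
position: [0.6447, 0.0536, 0.1686]
tool_rot: [[0.959, 0.284, -0.0], [0.284, -0.959, 0.0], [-0.0, -0.0, -1.0]]
ft_force: [0.6, 0.1, 2.8]
grip_width: 0.02
gripper_force: 78.2
```

Emit:
servo_tool:
  steps:
    - {"tx":0,"ty":0,"tz":-0.05,"yaw":0,"claw":1.5}
    - {"tx":0,"ty":0,"tz":0,"yaw":0,"claw":1.5}
    - {"tx":0,"ty":0,"tz":0,"yaw":0,"claw":1.5}

```text
time_s: 17.65
position: [0.6446, 0.0536, 0.1681]
tool_rot: [[0.959, 0.284, -0.0], [0.284, -0.959, 0.0], [-0.0, -0.0, -1.0]]
ft_force: [0.8, -0.2, 0.9]
grip_width: 0.0207
gripper_force: 78.2
```

Emit:
servo_tool:
  steps:
    - {"tx":0,"ty":0,"tz":-0.05,"yaw":0,"claw":1.5}
    - {"tx":0,"ty":0,"tz":-0.05,"yaw":0,"claw":1.5}
    - {"tx":0,"ty":0,"tz":0,"yaw":0,"claw":1.5}

```text
time_s: 17.95
position: [0.6447, 0.0537, 0.1672]
tool_rot: [[0.959, 0.284, -0.0], [0.284, -0.959, 0.0], [-0.0, -0.0, -1.0]]
ft_force: [1.2, -0.6, 0.9]
grip_width: 0.0205
gripper_force: 78.2
```

Emit:
servo_tool:
  steps:
    - {"tx":0,"ty":0,"tz":-0.05,"yaw":0,"claw":1.5}
    - {"tx":0,"ty":0,"tz":-0.05,"yaw":0,"claw":1.5}
    - {"tx":0,"ty":0,"tz":0,"yaw":0,"claw":1.5}

```text
time_s: 18.25
position: [0.6447, 0.0536, 0.1662]
tool_rot: [[0.959, 0.284, -0.0], [0.284, -0.959, 0.0], [-0.0, -0.0, -1.0]]
ft_force: [-0.5, -0.3, 2.4]
grip_width: 0.0206
gripper_force: 78.2
```

Emit:
servo_tool:
  steps:
    - {"tx":0,"ty":0,"tz":-0.05,"yaw":0,"claw":1.5}
    - {"tx":0,"ty":0,"tz":-0.05,"yaw":0,"claw":1.5}
    - {"tx":0,"ty":0,"tz":0,"yaw":0,"claw":1.5}

```text
time_s: 18.55
position: [0.6447, 0.0537, 0.1652]
tool_rot: [[0.959, 0.284, -0.0], [0.284, -0.959, 0.0], [-0.0, -0.0, -1.0]]
ft_force: [-0.4, -0.3, 1.2]
grip_width: 0.0203
gripper_force: 78.2
```

Run:
```python
from h import *
n='side';p,d=env.get_image(n)
u,v,r=256,178,36
cv2.imwrite('pics/c6.png',cv2.resize(p[v-r:v+r,u-r:u+r,::-1],(560,560),interpolation=cv2.INTER_CUBIC));o=env.observe(); print(o['position'],o['ft_force'],o['wrist_torque'])
```

```text
[0.6447 0.0536 0.1652] [0.3291 0.2892 1.038 ] [ 0.0055 -0.116   0.0011]
```

View pics/c6.png

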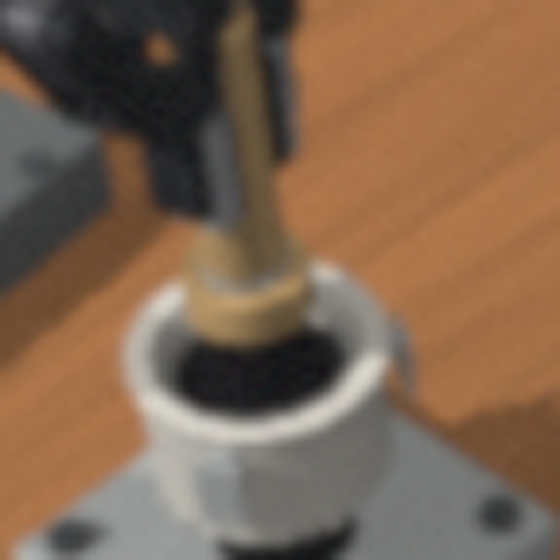

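The foot presses on a level cap inside the cup, with no cocking visible. I continue down to the gasket.

Emit:
servo_tool:
  steps:
    - {"tx":0,"ty":0,"tz":-0.05,"yaw":0,"claw":1.5}
    - {"tx":0,"ty":0,"tz":-0.05,"yaw":0,"claw":1.5}
    - {"tx":0,"ty":0,"tz":-0.05,"yaw":0,"claw":1.5}
    - {"tx":0,"ty":0,"tz":-0.05,"yaw":0,"claw":1.5}
    - {"tx":0,"ty":0,"tz":0,"yaw":0,"claw":1.5}

```text
time_s: 19.1
position: [0.6446, 0.0536, 0.1629]
tool_rot: [[0.959, 0.284, -0.001], [0.284, -0.959, 0.0], [-0.001, -0.0, -1.0]]
ft_force: [0.1, 0.7, -0.2]
grip_width: 0.0206
gripper_force: 78.2
```

Emit:
servo_tool:
  steps:
    - {"tx":0,"ty":0,"tz":-0.05,"yaw":0,"claw":1.5}
    - {"tx":0,"ty":0,"tz":-0.05,"yaw":0,"claw":1.5}
    - {"tx":0,"ty":0,"tz":-0.05,"yaw":0,"claw":1.5}
    - {"tx":0,"ty":0,"tz":0,"yaw":0,"claw":1.5}
    - {"tx":0,"ty":0,"tz":0,"yaw":0,"claw":1.5}

```text
time_s: 19.6
position: [0.6447, 0.0537, 0.1618]
tool_rot: [[0.959, 0.284, 0.0], [0.284, -0.959, 0.0], [0.0, -0.0, -1.0]]
ft_force: [0.0, -0.3, 1.1]
grip_width: 0.02
gripper_force: 78.2
```

Emit:
servo_tool:
  steps:
    - {"tx":0,"ty":0,"tz":-0.05,"yaw":0,"claw":1.5}
    - {"tx":0,"ty":0,"tz":-0.05,"yaw":0,"claw":1.5}
    - {"tx":0,"ty":0,"tz":0,"yaw":0,"claw":1.5}

```text
time_s: 19.9
position: [0.6447, 0.0536, 0.1608]
tool_rot: [[0.959, 0.284, 0.0], [0.284, -0.959, -0.0], [0.0, 0.0, -1.0]]
ft_force: [0.2, 0.6, 2.6]
grip_width: 0.0203
gripper_force: 78.2
```

Emit:
servo_tool:
  steps:
    - {"tx":0,"ty":0,"tz":-0.05,"yaw":0,"claw":1.5}
    - {"tx":0,"ty":0,"tz":-0.05,"yaw":0,"claw":1.5}
    - {"tx":0,"ty":0,"tz":0,"yaw":0,"claw":1.5}

```text
time_s: 20.2
position: [0.6447, 0.0536, 0.1596]
tool_rot: [[0.959, 0.284, -0.0], [0.284, -0.959, 0.0], [-0.0, -0.0, -1.0]]
ft_force: [0.7, -0.3, 1.3]
grip_width: 0.0205
gripper_force: 78.2
```

Emit:
servo_tool:
  steps:
    - {"tx":0,"ty":0,"tz":-0.05,"yaw":0,"claw":1.5}
    - {"tx":0,"ty":0,"tz":0,"yaw":0,"claw":1.5}
    - {"tx":0,"ty":0,"tz":0,"yaw":0,"claw":1.5}

```text
time_s: 20.5
position: [0.6445, 0.0536, 0.1589]
tool_rot: [[0.959, 0.284, -0.001], [0.284, -0.959, 0.0], [-0.001, -0.0, -1.0]]
ft_force: [0.3, 0.2, -0.2]
grip_width: 0.0206
gripper_force: 78.2
```

Emit:
servo_tool:
  steps:
    - {"tx":0,"ty":0,"tz":-0.05,"yaw":0,"claw":1.5}
    - {"tx":0,"ty":0,"tz":0,"yaw":0,"claw":1.5}
    - {"tx":0,"ty":0,"tz":0,"yaw":0,"claw":1.5}

```text
time_s: 20.8
position: [0.6446, 0.0537, 0.1588]
tool_rot: [[0.959, 0.284, -0.0], [0.284, -0.959, 0.0], [-0.0, -0.0, -1.0]]
ft_force: [-1.1, 0.3, 1.9]
grip_width: 0.0202
gripper_force: 78.2
```

Emit:
servo_tool:
  steps:
    - {"tx":0,"ty":0,"tz":-0.05,"yaw":0,"claw":1.5}
    - {"tx":0,"ty":0,"tz":0,"yaw":0,"claw":1.5}
    - {"tx":0,"ty":0,"tz":0,"yaw":0,"claw":1.5}

```text
time_s: 21.1
position: [0.6448, 0.0536, 0.1586]
tool_rot: [[0.959, 0.284, 0.0], [0.284, -0.959, -0.0], [0.0, 0.0, -1.0]]
ft_force: [-1.7, 0.4, 3.6]
grip_width: 0.0205
gripper_force: 78.3
```

Emit:
servo_tool:
  steps:
    - {"tx":0,"ty":0,"tz":-0.05,"yaw":0,"claw":1.5}
    - {"tx":0,"ty":0,"tz":0,"yaw":0,"claw":1.5}
    - {"tx":0,"ty":0,"tz":0,"yaw":0,"claw":1.5}

```text
time_s: 21.4
position: [0.6449, 0.0536, 0.1584]
tool_rot: [[0.959, 0.284, 0.001], [0.284, -0.959, -0.0], [0.001, 0.0, -1.0]]
ft_force: [-1.7, 0.0, 6.3]
grip_width: 0.0204
gripper_force: 78.3
```

Emit:
servo_tool:
  steps:
    - {"tx":0,"ty":0,"tz":-0.05,"yaw":0,"claw":1.5}
    - {"tx":0,"ty":0,"tz":0,"yaw":0,"claw":1.5}
    - {"tx":0,"ty":0,"tz":0,"yaw":0,"claw":1.5}

```text
time_s: 21.7
position: [0.645, 0.0537, 0.1583]
tool_rot: [[0.959, 0.284, 0.002], [0.284, -0.959, -0.0], [0.002, 0.001, -1.0]]
ft_force: [-1.7, 1.3, 7.7]
grip_width: 0.0202
gripper_force: 78.3
```

Emit:
servo_tool:
  steps:
    - {"tx":0,"ty":0,"tz":-0.05,"yaw":0,"claw":1.5}
    - {"tx":0,"ty":0,"tz":-0.05,"yaw":0,"claw":1.5}
    - {"tx":0,"ty":0,"tz":0,"yaw":0,"claw":1.5}
    - {"tx":0,"ty":0,"tz":0,"yaw":0,"claw":1.5}

```text
time_s: 22.1
position: [0.6451, 0.0537, 0.1579]
tool_rot: [[0.959, 0.284, 0.002], [0.284, -0.959, -0.0], [0.002, 0.001, -1.0]]
ft_force: [-2.0, 1.5, 10.6]
grip_width: 0.0204
gripper_force: 78.7
```

Emit:
servo_tool:
  steps:
    - {"tx":0,"ty":0,"tz":-0.05,"yaw":0,"claw":1.5}
    - {"tx":0,"ty":0,"tz":0,"yaw":0,"claw":1.5}
    - {"tx":0,"ty":0,"tz":0,"yaw":0,"claw":1.5}

```text
time_s: 22.4
position: [0.6452, 0.0537, 0.1577]
tool_rot: [[0.959, 0.284, 0.003], [0.284, -0.959, -0.0], [0.003, 0.001, -1.0]]
ft_force: [-3.9, 1.0, 13.4]
grip_width: 0.0204
gripper_force: 78.9
```

Emit:
servo_tool:
  steps:
    - {"tx":-0.03,"ty":0,"tz":-0.04,"yaw":0,"claw":1.5}
    - {"tx":0,"ty":0,"tz":0,"yaw":0,"claw":1.5}
    - {"tx":0,"ty":0,"tz":0,"yaw":0,"claw":1.5}

```text
time_s: 22.7
position: [0.645, 0.0536, 0.1576]
tool_rot: [[0.959, 0.284, 0.004], [0.284, -0.959, -0.0], [0.003, 0.001, -1.0]]
ft_force: [-1.8, 0.1, 14.0]
grip_width: 0.0202
gripper_force: 78.9
```

Emit:
servo_tool:
  steps:
    - {"tx":0,"ty":0,"tz":-0.03,"yaw":0,"claw":1.5}
    - {"tx":0,"ty":0,"tz":0,"yaw":0,"claw":1.5}
    - {"tx":0,"ty":0,"tz":0,"yaw":0,"claw":1.5}

```text
time_s: 23.0
position: [0.6451, 0.0537, 0.1575]
tool_rot: [[0.959, 0.284, 0.004], [0.284, -0.959, -0.0], [0.004, 0.001, -1.0]]
ft_force: [-2.0, 0.8, 15.5]
grip_width: 0.0202
gripper_force: 79.0
```

Emit:
servo_tool:
  steps:
    - {"tx":0,"ty":0,"tz":-0.03,"yaw":0,"claw":1.5}
    - {"tx":0,"ty":0,"tz":0,"yaw":0,"claw":1.5}
    - {"tx":0,"ty":0,"tz":0,"yaw":0,"claw":1.5}

```text
time_s: 23.3
position: [0.6451, 0.0537, 0.1574]
tool_rot: [[0.959, 0.284, 0.004], [0.284, -0.959, -0.0], [0.004, 0.001, -1.0]]
ft_force: [-3.4, 0.8, 17.0]
grip_width: 0.0201
gripper_force: 79.2
```

Emit:
servo_tool:
  steps:
    - {"tx":0,"ty":0,"tz":-0.03,"yaw":0,"claw":1.5}
    - {"tx":0,"ty":0,"tz":0,"yaw":0,"claw":1.5}
    - {"tx":0,"ty":0,"tz":0,"yaw":0,"claw":1.5}

```text
time_s: 23.6
position: [0.6452, 0.0537, 0.1573]
tool_rot: [[0.959, 0.284, 0.004], [0.284, -0.959, -0.0], [0.004, 0.002, -1.0]]
ft_force: [-3.9, 0.5, 17.8]
grip_width: 0.0205
gripper_force: 79.3
```

Emit:
servo_tool:
  steps:
    - {"tx":0,"ty":0,"tz":0.3,"yaw":0,"claw":1.5}
    - {"tx":0,"ty":0,"tz":0.5,"yaw":0,"claw":1.5}
    - {"tx":0,"ty":0,"tz":1,"yaw":0,"claw":1.5}
    - {"tx":0,"ty":0,"tz":1.5,"yaw":0,"claw":1.5}
    - {"tx":0,"ty":0,"tz":1.5,"yaw":0,"claw":1.5}
    - {"tx":-1.5,"ty":1.7,"tz":0,"yaw":0,"claw":1.5}
    - {"tx":-1.5,"ty":1.7,"tz":0,"yaw":0,"claw":1.5}
    - {"tx":-1.5,"ty":1.7,"tz":0,"yaw":0,"claw":1.5}
    - {"tx":-1.5,"ty":1.7,"tz":0,"yaw":0,"claw":1.5}
    - {"tx":-1.5,"ty":1.7,"tz":0,"yaw":0,"claw":1.5}
    - {"tx":-1.5,"ty":1.7,"tz":0,"yaw":0,"claw":1.5}
    - {"tx":-1.5,"ty":1.7,"tz":0,"yaw":0,"claw":1.5}
    - {"tx":-1.5,"ty":1.7,"tz":0,"yaw":0,"claw":1.5}
    - {"tx":-1.5,"ty":1.7,"tz":0,"yaw":0,"claw":1.5}
    - {"tx":-1.5,"ty":1.7,"tz":0,"yaw":0,"claw":1.5}
    - {"tx":0,"ty":0,"tz":0,"yaw":0,"claw":1.5}
    - {"tx":0,"ty":0,"tz":0,"yaw":0,"claw":1.5}

```text
time_s: 25.3
position: [0.4946, 0.2237, 0.2028]
tool_rot: [[0.959, 0.285, 0.0], [0.285, -0.959, -0.0], [0.0, 0.0, -1.0]]
ft_force: [0.3, -0.3, 0.0]
grip_width: 0.0206
gripper_force: 78.3
```

Run:
```python
from h import *
S=[]
for n in('top','side'):
    p,d=env.get_image(n); P=cloud(n,d);z=P[...,2]
    R=np.hypot(P[...,0]-.643,P[...,1]-.056)
    M=(z>.08)&(R<.011); q=P[M]; print(n,M.sum(), q.mean(0), np.median(q[:,2]))
    M=(R>.016)&(R<.021); q=P[M]; A=np.c_[q[:,:2]-[.643,.056],np.ones(len(q))]; print('flange',np.median(q[:,2]),np.linalg.lstsq(A,q[:,2],rcond=None)[0])
    u,v=(297,160) if n=='top' else (254,190); r=26
    S.append(cv2.resize(p[v-r:v+r,u-r:u+r,::-1],(400,400),interpolation=cv2.INTER_CUBIC))
cv2.imwrite('pics/c7.png',np.hstack(S));o=env.observe(); print(o['position'],o['ft_force'])
```

```text
top 96 [0.6435 0.0561 0.0993] 0.09874410939969352
flange 0.07526598684478236 [0.0347 0.0134 0.0756]
side 53 [0.6424 0.0543 0.097 ] 0.09694478550708319
flange 0.025391859499329816 [ 1.1315 -1.1295  0.0515]
[0.495  0.2231 0.2026] [-1.0206 -0.6362 -0.9868]
```

View pics/c7.png

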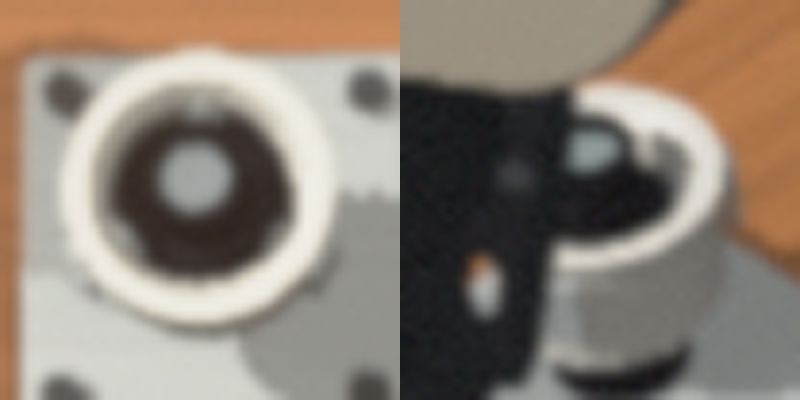

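The top crop shows three clip noses over the cap's flange at about (200,100), (125,230) and (275,230), with the collar top near z=0.099. I'll check that all three protrude equally.

Run:
```python
from h import *
m=env.camera_model('top'); f=200/np.tan(np.radians(m['fovy']/2)); Ti=np.linalg.inv(m['T'])
p,d=env.get_image('top'); g=cv2.cvtColor(p,cv2.COLOR_RGB2GRAY)
def proj(X): c=X@Ti[:3,:3].T+Ti[:3,3]; return c[...,0]/c[...,2]*f+m['cx'],c[...,1]/c[...,2]*f+m['cy']
a=np.radians(np.arange(0,360,15)); r=np.arange(.014,.0265,.0015)
A,R=np.meshgrid(a,r,indexing='ij')
c=(.6432,.0562)
u,v=proj(np.stack([c[0]+R*np.cos(A),c[1]+R*np.sin(A),0*A+.0755],-1))
s=cv2.remap(g,u.astype(np.float32),v.astype(np.float32),cv2.INTER_LINEAR)
for x,row in zip(np.degrees(a),s): print(int(round(x)),row)
```

```text
0 [135 106  81  64  68  88 112 135 150]
15 [137 112  84  65  62  69  83  98 115]
30 [137 109  82  61  53  55  67  87 110]
45 [115  86  62  54  50  55  65  85 106]
60 [ 83  64  53  49  49  55  67  90 116]
75 [ 60  52  48  47  49  58  74  99 124]
90 [ 48  47  46  47  51  61  81 105 134]
105 [ 45  46  50  58  79 104 129 147 160]
120 [ 46  47  55  72 100 125 143 157 180]
135 [ 46  48  50  59  76 103 134 168 202]
150 [ 50  50  50  57  80 116 156 194 220]
165 [ 50  52  53  69  98 142 182 211 227]
180 [ 49  51  56  73 111 155 193 217 229]
195 [ 47  49  52  74 112 163 202 224 233]
210 [ 44  46  49  69 109 160 202 226 235]
225 [ 44  45  47  60  89 135 184 216 233]
240 [ 43  46  51  69  91 123 162 202 227]
255 [ 43  44  47  60  78 101 128 168 209]
270 [ 43  45  45  44  52  74 112 165 209]
285 [ 44  45  46  46  54  73 117 168 208]
300 [ 46  47  49  49  54  71 106 150 194]
315 [ 57  51  50  50  51  66  91 132 173]
330 [ 78  59  52  50  49  54  71 101 138]
345 [110  83  61  54  56  63  75  97 125]
```

The clip noses read closed at 120° and 240°, but the one at 0° is ambiguous. There is time for a gentle second push, which will also show whether the cap stayed seated.

Emit:
servo_tool:
  steps:
    - {"tx":1.5,"ty":-1.7,"tz":0,"yaw":0,"claw":1.5}
    - {"tx":1.5,"ty":-1.7,"tz":0,"yaw":0,"claw":1.5}
    - {"tx":1.5,"ty":-1.7,"tz":0,"yaw":0,"claw":1.5}
    - {"tx":1.5,"ty":-1.7,"tz":0,"yaw":0,"claw":1.5}
    - {"tx":1.5,"ty":-1.7,"tz":0,"yaw":0,"claw":1.5}
    - {"tx":1.5,"ty":-1.7,"tz":0,"yaw":0,"claw":1.5}
    - {"tx":1.5,"ty":-1.7,"tz":0,"yaw":0,"claw":1.5}
    - {"tx":1.5,"ty":-1.7,"tz":0,"yaw":0,"claw":1.5}
    - {"tx":1.5,"ty":-1.7,"tz":0,"yaw":0,"claw":1.5}
    - {"tx":1.5,"ty":-1.7,"tz":0,"yaw":0,"claw":1.5}
    - {"tx":0,"ty":0,"tz":-1.2,"yaw":0,"claw":1.5}
    - {"tx":0,"ty":0,"tz":-1.2,"yaw":0,"claw":1.5}
    - {"tx":0,"ty":0,"tz":-1.0,"yaw":0,"claw":1.5}
    - {"tx":0,"ty":0,"tz":-0.5,"yaw":0,"claw":1.5}
    - {"tx":0,"ty":0,"tz":-0.3,"yaw":0,"claw":1.5}
    - {"tx":0,"ty":0,"tz":0,"yaw":0,"claw":1.5}
    - {"tx":0,"ty":0,"tz":0,"yaw":0,"claw":1.5}

```text
time_s: 27.15
position: [0.6445, 0.0538, 0.161]
tool_rot: [[0.959, 0.284, 0.001], [0.284, -0.959, -0.0], [0.001, 0.0, -1.0]]
ft_force: [0.2, 0.6, -0.9]
grip_width: 0.0201
gripper_force: 78.3
```

Emit:
servo_tool:
  steps:
    - {"tx":0,"ty":0,"tz":-0.1,"yaw":0,"claw":1.5}
    - {"tx":0,"ty":0,"tz":-0.1,"yaw":0,"claw":1.5}
    - {"tx":0,"ty":0,"tz":0,"yaw":0,"claw":1.5}
    - {"tx":0,"ty":0,"tz":0,"yaw":0,"claw":1.5}

```text
time_s: 27.55
position: [0.6445, 0.0536, 0.1588]
tool_rot: [[0.959, 0.284, 0.001], [0.284, -0.959, 0.0], [0.001, 0.0, -1.0]]
ft_force: [-0.6, 0.4, 1.9]
grip_width: 0.0197
gripper_force: 78.3
```

Emit:
servo_tool:
  steps:
    - {"tx":0,"ty":0,"tz":-0.05,"yaw":0,"claw":1.5}
    - {"tx":0,"ty":0,"tz":0,"yaw":0,"claw":1.5}
    - {"tx":0,"ty":0,"tz":0,"yaw":0,"claw":1.5}

```text
time_s: 27.85
position: [0.6446, 0.0536, 0.1586]
tool_rot: [[0.959, 0.284, 0.001], [0.284, -0.959, -0.0], [0.001, 0.0, -1.0]]
ft_force: [-0.9, -0.2, 5.3]
grip_width: 0.0202
gripper_force: 78.4
```

Emit:
servo_tool:
  steps:
    - {"tx":0,"ty":0,"tz":-0.05,"yaw":0,"claw":1.5}
    - {"tx":0,"ty":0,"tz":0,"yaw":0,"claw":1.5}
    - {"tx":0,"ty":0,"tz":0,"yaw":0,"claw":1.5}

```text
time_s: 28.15
position: [0.6447, 0.0537, 0.1584]
tool_rot: [[0.959, 0.284, 0.002], [0.284, -0.959, -0.0], [0.001, 0.001, -1.0]]
ft_force: [-1.8, 0.9, 6.8]
grip_width: 0.0202
gripper_force: 78.4
```

Contact came at the same height as before the first push, and the cap sits slightly high on its +x side. That suggests the +x clip has not closed. I'll press again with the foot moved 3 mm toward +x.

Emit:
servo_tool:
  steps:
    - {"tx":0,"ty":0,"tz":0.3,"yaw":0,"claw":1.5}
    - {"tx":0.3,"ty":0,"tz":0,"yaw":0,"claw":1.5}
    - {"tx":0,"ty":0,"tz":-0.2,"yaw":0,"claw":1.5}
    - {"tx":0,"ty":0,"tz":-0.1,"yaw":0,"claw":1.5}
    - {"tx":0,"ty":0,"tz":-0.05,"yaw":0,"claw":1.5}
    - {"tx":0,"ty":0,"tz":-0.05,"yaw":0,"claw":1.5}
    - {"tx":0,"ty":0,"tz":0,"yaw":0,"claw":1.5}
    - {"tx":0,"ty":0,"tz":0,"yaw":0,"claw":1.5}

```text
time_s: 28.95
position: [0.648, 0.0536, 0.158]
tool_rot: [[0.959, 0.284, 0.003], [0.284, -0.959, -0.0], [0.003, 0.001, -1.0]]
ft_force: [-1.6, 0.1, 11.0]
grip_width: 0.0203
gripper_force: 78.6
```

Emit:
servo_tool:
  steps:
    - {"tx":0,"ty":0,"tz":-0.04,"yaw":0,"claw":1.5}
    - {"tx":0,"ty":0,"tz":0,"yaw":0,"claw":1.5}
    - {"tx":0,"ty":0,"tz":0,"yaw":0,"claw":1.5}

```text
time_s: 29.25
position: [0.648, 0.0536, 0.1579]
tool_rot: [[0.959, 0.284, 0.003], [0.284, -0.959, -0.0], [0.003, 0.001, -1.0]]
ft_force: [-1.0, -0.4, 11.7]
grip_width: 0.0202
gripper_force: 78.7
```

Emit:
servo_tool:
  steps:
    - {"tx":0,"ty":0,"tz":-0.03,"yaw":0,"claw":1.5}
    - {"tx":0,"ty":0,"tz":0,"yaw":0,"claw":1.5}
    - {"tx":0,"ty":0,"tz":0,"yaw":0,"claw":1.5}

```text
time_s: 29.55
position: [0.6481, 0.0536, 0.1578]
tool_rot: [[0.959, 0.284, 0.004], [0.284, -0.959, -0.0], [0.003, 0.001, -1.0]]
ft_force: [-2.7, 0.2, 12.6]
grip_width: 0.0206
gripper_force: 78.8
```

Emit:
servo_tool:
  steps:
    - {"tx":0,"ty":0,"tz":-0.06,"yaw":0,"claw":1.5}
    - {"tx":0,"ty":0,"tz":0,"yaw":0,"claw":1.5}
    - {"tx":0,"ty":0,"tz":0,"yaw":0,"claw":1.5}

```text
time_s: 29.85
position: [0.6482, 0.0536, 0.1575]
tool_rot: [[0.959, 0.284, 0.004], [0.284, -0.959, -0.0], [0.004, 0.001, -1.0]]
ft_force: [-2.1, -0.0, 13.1]
grip_width: 0.0201
gripper_force: 79.1
```

Emit:
servo_tool:
  steps:
    - {"tx":0,"ty":0,"tz":-0.04,"yaw":0,"claw":1.5}
    - {"tx":0,"ty":0,"tz":0,"yaw":0,"claw":1.5}
    - {"tx":0,"ty":0,"tz":0,"yaw":0,"claw":1.5}

```text
time_s: 30.15
position: [0.6482, 0.0536, 0.1574]
tool_rot: [[0.959, 0.284, 0.004], [0.284, -0.959, -0.0], [0.004, 0.002, -1.0]]
ft_force: [-1.9, 0.3, 14.7]
grip_width: 0.0204
gripper_force: 79.3
```

Emit:
servo_tool:
  steps:
    - {"tx":0,"ty":0,"tz":-0.03,"yaw":0,"claw":1.5}
    - {"tx":0,"ty":0,"tz":0,"yaw":0,"claw":1.5}
    - {"tx":0,"ty":0,"tz":0,"yaw":0,"claw":1.5}

```text
time_s: 30.45
position: [0.6483, 0.0536, 0.1573]
tool_rot: [[0.959, 0.284, 0.005], [0.284, -0.959, -0.0], [0.004, 0.002, -1.0]]
ft_force: [-3.3, -0.1, 16.6]
grip_width: 0.0203
gripper_force: 79.4
```

Emit:
servo_tool:
  steps:
    - {"tx":0,"ty":0,"tz":-0.03,"yaw":0,"claw":1.5}
    - {"tx":0,"ty":0,"tz":0,"yaw":0,"claw":1.5}
    - {"tx":0,"ty":0,"tz":0,"yaw":0,"claw":1.5}

```text
time_s: 30.75
position: [0.6483, 0.0536, 0.1572]
tool_rot: [[0.959, 0.284, 0.005], [0.284, -0.959, -0.0], [0.005, 0.002, -1.0]]
ft_force: [-3.5, 1.0, 18.4]
grip_width: 0.0204
gripper_force: 79.5
```

Emit:
servo_tool:
  steps:
    - {"tx":0,"ty":0,"tz":-0.03,"yaw":0,"claw":1.5}
    - {"tx":0,"ty":0,"tz":0,"yaw":0,"claw":1.5}
    - {"tx":0,"ty":0,"tz":0,"yaw":0,"claw":1.5}

```text
time_s: 31.05
position: [0.6483, 0.0536, 0.1571]
tool_rot: [[0.959, 0.284, 0.005], [0.284, -0.959, -0.0], [0.005, 0.002, -1.0]]
ft_force: [-2.8, -0.7, 20.0]
grip_width: 0.0202
gripper_force: 79.6
```

Emit:
servo_tool:
  steps:
    - {"tx":0,"ty":0,"tz":0.12,"yaw":0,"claw":1.5}
    - {"tx":0,"ty":0,"tz":0.12,"yaw":0,"claw":1.5}
    - {"tx":0,"ty":0,"tz":0,"yaw":0,"claw":1.5}
    - {"tx":0,"ty":0,"tz":0,"yaw":0,"claw":1.5}

```text
time_s: 31.45
position: [0.648, 0.0536, 0.158]
tool_rot: [[0.959, 0.284, 0.003], [0.284, -0.959, -0.0], [0.003, 0.001, -1.0]]
ft_force: [-1.7, 0.2, 11.7]
grip_width: 0.0201
gripper_force: 79.4
```

Emit:
servo_tool:
  steps:
    - {"tx":0,"ty":0,"tz":0.07,"yaw":0,"claw":1.5}
    - {"tx":0,"ty":0,"tz":0,"yaw":0,"claw":1.5}
    - {"tx":0,"ty":0,"tz":0,"yaw":0,"claw":1.5}

```text
time_s: 31.75
position: [0.6479, 0.0536, 0.1582]
tool_rot: [[0.959, 0.284, 0.002], [0.284, -0.959, -0.0], [0.002, 0.001, -1.0]]
ft_force: [-0.7, 0.0, 8.5]
grip_width: 0.0202
gripper_force: 79.2
```

Emit:
servo_tool:
  steps:
    - {"tx":0,"ty":0,"tz":0.05,"yaw":0,"claw":1.5}
    - {"tx":0,"ty":0,"tz":0,"yaw":0,"claw":1.5}
    - {"tx":0,"ty":0,"tz":0,"yaw":0,"claw":1.5}

```text
time_s: 32.05
position: [0.6479, 0.0536, 0.1584]
tool_rot: [[0.959, 0.284, 0.002], [0.284, -0.959, -0.0], [0.002, 0.001, -1.0]]
ft_force: [-0.2, -0.0, 7.1]
grip_width: 0.0201
gripper_force: 79.1
```

Emit:
servo_tool:
  steps:
    - {"tx":0,"ty":0,"tz":0.5,"yaw":0,"claw":1.5}
    - {"tx":0,"ty":0,"tz":1,"yaw":0,"claw":1.5}
    - {"tx":0,"ty":0,"tz":1.5,"yaw":0,"claw":1.5}
    - {"tx":0,"ty":0,"tz":1.4,"yaw":0,"claw":1.5}
    - {"tx":-1.8,"ty":1.7,"tz":0,"yaw":0,"claw":1.5}
    - {"tx":-1.5,"ty":1.7,"tz":0,"yaw":0,"claw":1.5}
    - {"tx":-1.5,"ty":1.7,"tz":0,"yaw":0,"claw":1.5}
    - {"tx":-1.5,"ty":1.7,"tz":0,"yaw":0,"claw":1.5}
    - {"tx":-1.5,"ty":1.7,"tz":0,"yaw":0,"claw":1.5}
    - {"tx":-1.5,"ty":1.7,"tz":0,"yaw":0,"claw":1.5}
    - {"tx":-1.5,"ty":1.7,"tz":0,"yaw":0,"claw":1.5}
    - {"tx":-1.5,"ty":1.7,"tz":0,"yaw":0,"claw":1.5}
    - {"tx":-1.5,"ty":1.7,"tz":0,"yaw":0,"claw":1.5}
    - {"tx":-1.5,"ty":1.7,"tz":0,"yaw":0,"claw":1.5}

```text
time_s: 33.45
position: [0.4938, 0.2243, 0.2019]
tool_rot: [[0.959, 0.284, 0.0], [0.284, -0.959, 0.0], [0.0, 0.0, -1.0]]
ft_force: [-0.3, 0.4, 0.4]
grip_width: 0.0204
gripper_force: 78.3
```

```bash
cat > chk.py <<'E'
from h import *
m=env.camera_model('top'); f=200/np.tan(np.radians(m['fovy']/2)); Ti=np.linalg.inv(m['T'])
F=[env.get_image('top') for _ in range(8)]
g=np.mean([x[0].mean(-1) for x in F],0).astype(np.float32); d=np.mean([x[1] for x in F],0)
P=cloud('top',d); z=P[...,2]; c=np.array([.6432,.0562])
def fit(M,t): q=P[M]; A=np.c_[q[:,:2]-q[:,:2].mean(0),np.ones(len(q))]; print(t,M.sum(),q.mean(0),'slope,z',np.linalg.lstsq(A,q[:,2],rcond=None)[0])
R=np.hypot(P[...,0]-c[0],P[...,1]-c[1])
fit((z>.09)&(R<.012),'collar'); fit((z>.068)&(z<.08)&(R>.014)&(R<.019),'flange'); fit((abs(z-.091)<.004)&(R>.029)&(R<.036),'rim')
def ring(g,zz,n):
    A,Rr=np.meshgrid(np.radians([0,120,240]),np.arange(.017,.0265,.001),indexing='ij')
    X=np.stack([c[0]+Rr*np.cos(A),c[1]+Rr*np.sin(A),0*A+zz],-1); k=X@Ti[:3,:3].T+Ti[:3,3]
    print(n,cv2.remap(g,(k[...,0]/k[...,2]*f+m['cx']).astype(np.float32),(k[...,1]/k[...,2]*f+m['cy']).astype(np.float32),1).astype(int).tolist())
ring(g,.079,'now')
ring(np.load('pics/top0.npz')['p'].mean(-1).astype(np.float32),.079,'initial')
cv2.imwrite('pics/last_top.png',g)
a=np.load('pics/top0.npz')['p'][132:188,269:325,::-1]; b=F[-1][0][132:188,269:325,::-1]
cv2.imwrite('pics/c8.png',np.hstack([cv2.resize(x,(400,400),interpolation=cv2.INTER_CUBIC) for x in (a,b)]))
E
python3 chk.py
```

```text
collar 111 [0.6434 0.0561 0.1014] slope,z [-0.2404 -0.5076  0.1014]
flange 93 [0.6377 0.0548 0.0754] slope,z [ 0.0006 -0.0032  0.0754]
rim 293 [0.6424 0.0543 0.0913] slope,z [0.0012 0.0012 0.0913]
now [[68, 64, 66, 77, 92, 108, 124, 137, 146, 153], [54, 63, 80, 98, 116, 132, 143, 151, 161, 175], [47, 55, 67, 81, 100, 119, 143, 170, 196, 217]]
initial [[110, 96, 84, 85, 96, 110, 125, 137, 147, 154], [130, 118, 110, 108, 121, 134, 143, 151, 161, 176], [155, 158, 161, 171, 189, 207, 217, 225, 229, 232]][ WARN:0@4.737] global loadsave.cpp:1063 imwrite_ Unsupported depth image for selected encoder is fallbacked to CV_8U.
```

View pics/c8.png

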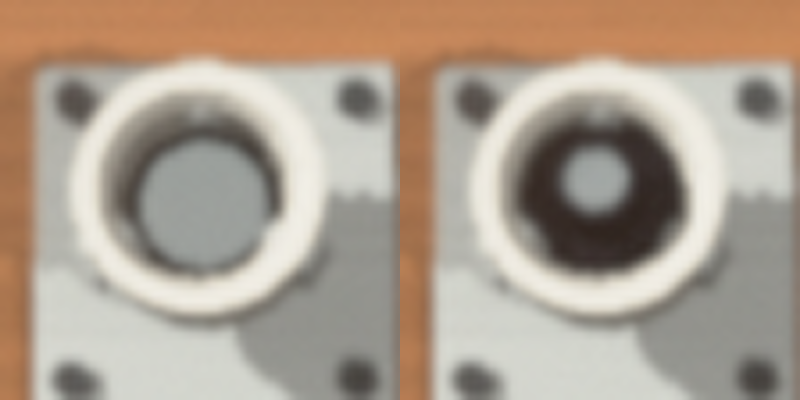

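The "now" clip profiles at 0° and 120° match the initial relaxed ones. The 240° nose reads as far inward as its mirror at 120° and is only darkened by the collar's shadow. The flange is level at 75.4 mm (slope under 0.4%), so all three clips are closed. Now I set the pusher down.

Emit:
servo_tool:
  steps:
    - {"tx":0,"ty":0,"tz":-2,"yaw":0,"claw":1.5}
    - {"tx":0,"ty":0,"tz":-2,"yaw":0,"claw":1.5}
    - {"tx":0,"ty":0,"tz":-2,"yaw":0,"claw":1.5}
    - {"tx":0,"ty":0,"tz":-2,"yaw":0,"claw":1.5}
    - {"tx":0,"ty":0,"tz":-2,"yaw":0,"claw":1.5}
    - {"tx":0,"ty":0,"tz":-2,"yaw":0,"claw":1.5}
    - {"tx":0,"ty":0,"tz":-1.3,"yaw":0,"claw":1.5}
    - {"tx":0,"ty":0,"tz":-0.4,"yaw":0,"claw":1.5}
    - {"tx":0,"ty":0,"tz":-0.2,"yaw":0,"claw":1.5}
    - {"tx":0,"ty":0,"tz":-0.1,"yaw":0,"claw":1.5}
    - {"tx":0,"ty":0,"tz":-0.1,"yaw":0,"claw":1.5}
    - {"tx":0,"ty":0,"tz":0,"yaw":0,"claw":1.5}
    - {"tx":0,"ty":0,"tz":0,"yaw":0,"claw":1.5}

```text
time_s: 35.15
position: [0.4945, 0.2237, 0.0609]
tool_rot: [[0.959, 0.284, 0.001], [0.284, -0.959, 0.0], [0.001, 0.0, -1.0]]
ft_force: [-0.1, 0.4, -0.3]
grip_width: 0.0204
gripper_force: 78.4
```

Emit:
servo_tool:
  steps:
    - {"tx":0,"ty":0,"tz":-0.1,"yaw":0,"claw":1.5}
    - {"tx":0,"ty":0,"tz":0,"yaw":0,"claw":1.5}
    - {"tx":0,"ty":0,"tz":0,"yaw":0,"claw":1.5}

```text
time_s: 35.45
position: [0.4944, 0.2237, 0.0595]
tool_rot: [[0.959, 0.284, 0.0], [0.284, -0.959, 0.0], [0.0, -0.0, -1.0]]
ft_force: [0.1, -0.2, -1.2]
grip_width: 0.0203
gripper_force: 78.4
```

Emit:
servo_tool:
  steps:
    - {"tx":0,"ty":0,"tz":-0.1,"yaw":0,"claw":1.5}
    - {"tx":0,"ty":0,"tz":-0.05,"yaw":0,"claw":1.5}
    - {"tx":0,"ty":0,"tz":0,"yaw":0,"claw":1.5}

```text
time_s: 35.75
position: [0.4944, 0.2237, 0.0581]
tool_rot: [[0.959, 0.284, 0.0], [0.284, -0.959, 0.0], [0.0, -0.0, -1.0]]
ft_force: [-1.1, 0.0, 0.3]
grip_width: 0.0201
gripper_force: 78.4
```

Emit:
servo_tool:
  steps:
    - {"tx":0,"ty":0,"tz":-0.05,"yaw":0,"claw":1.5}
    - {"tx":0,"ty":0,"tz":0,"yaw":0,"claw":1.5}
    - {"tx":0,"ty":0,"tz":0,"yaw":0,"claw":1.5}

```text
time_s: 36.05
position: [0.4945, 0.2237, 0.058]
tool_rot: [[0.959, 0.284, 0.0], [0.284, -0.959, 0.0], [0.0, 0.0, -1.0]]
ft_force: [-1.4, -1.0, 5.4]
grip_width: 0.0204
gripper_force: 78.5
```

Emit:
servo_tool:
  steps:
    - {"tx":0,"ty":0,"tz":0,"yaw":0,"claw":2.3}
    - {"tx":0,"ty":0,"tz":0,"yaw":0,"claw":2.8}
    - {"tx":0,"ty":0,"tz":0,"yaw":0,"claw":3.5}
    - {"tx":0,"ty":0,"tz":0,"yaw":0,"claw":5}
    - {"tx":0,"ty":0,"tz":0,"yaw":0,"claw":6}
    - {"tx":0,"ty":0,"tz":0,"yaw":0,"claw":6}
    - {"tx":0,"ty":0,"tz":1,"yaw":0,"claw":6}
    - {"tx":0,"ty":0,"tz":2,"yaw":0,"claw":6}
    - {"tx":0,"ty":0,"tz":2,"yaw":0,"claw":6}
    - {"tx":0,"ty":0,"tz":2,"yaw":0,"claw":6}
    - {"tx":0,"ty":0,"tz":2,"yaw":0,"claw":6}
    - {"tx":0,"ty":0,"tz":2,"yaw":0,"claw":6}
    - {"tx":0,"ty":0,"tz":2,"yaw":0,"claw":6}
    - {"tx":0,"ty":0,"tz":2,"yaw":0,"claw":6}
    - {"tx":-1.5,"ty":-2.5,"tz":0,"yaw":0,"claw":6}
    - {"tx":-1.5,"ty":-2.5,"tz":0,"yaw":0,"claw":6}
    - {"tx":-1.5,"ty":-2.5,"tz":0,"yaw":0,"claw":6}
    - {"tx":-1.5,"ty":-2.5,"tz":0,"yaw":0,"claw":6}
    - {"tx":-1,"ty":-2.5,"tz":0,"yaw":0,"claw":6}
    - {"tx":-1,"ty":-2.5,"tz":0,"yaw":0,"claw":6}

```text
time_s: 38.05
position: [0.4137, 0.0728, 0.2083]
tool_rot: [[0.959, 0.284, 0.001], [0.284, -0.959, -0.0], [0.001, 0.0, -1.0]]
ft_force: [0.8, -0.2, -0.5]
grip_width: 0.0599
gripper_force: 0.0
```

Run:
```python
from h import *
for n in('top','side'):
    p,d=env.get_image(n);P=cloud(n,d);z=P[...,2]
    for k,c,lo,hi,r in(('pusher',(.494,.2237),.085,.1,.03),('collar',(.643,.056),.094,.11,.014),('jar',(.609,.3048),.064,.078,.04),('wide',(.48,-.23),.025,.037,.03)):
        M=(z>lo)&(z<hi)&(np.hypot(P[...,0]-c[0],P[...,1]-c[1])<r); print(n,k,M.sum(),P[M].mean(0) if M.any() else '')
o=env.observe();print(o['time_s'],o['position'])
```

```text
top pusher 108 [0.4934 0.224  0.0923]
top collar 144 [0.6435 0.0558 0.0996]
top jar 540 [0.6094 0.3047 0.0706]
top wide 135 [ 0.4803 -0.2299  0.0303]
side pusher 153 [0.4924 0.2265 0.0909]
side collar 110 [0.6431 0.0569 0.0984]
side jar 702 [0.608  0.3075 0.0691]
side wide 80 [ 0.4799 -0.2286  0.0291]
38.15 [0.4135 0.0719 0.2083]
```

```bash
python3 -c "
from rig import env
print(env.close_job())"
```

```text
the job is handed in; nothing more can be done
None
```

The cap was pressed home with the pusher (peak about 21 N, below the 25 N limit), and all three clips look closed in the camera images, with no other confirmation; the pusher stands upright about 22 cm from the holder, and the job is handed in at 38 s.

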